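# Nest the beaker set back on its mat

### The job

Put the white beaker set away after game night: take the smallest beaker out of the largest, stand the empty largest beaker upright in the middle of the round cork mat, and only then nest all the other beakers that are out in it, one inside the other in size order down to the smallest, each fully seated and upright. Finish by putting the wooden cap over the mouth of the smallest beaker, fully down, and leave the bell, tumbler, dice box, torch and remote where they are.

Things in the scene. Friction and masses are not known exactly. Their poses are not given: they have to be found in the camera images.
- beaker_1: The largest of a set of five white ceramic straight beakers: outside diameter 70 mm, inside diameter 65 mm, wall 2.5 mm, height 62 mm, floor 24 mm thick (so a beaker nested in it stands 24 mm proud of its rim), foot tapers 3 mm in over its lowest 12 mm. Origin at the centre of its underside, z up to the mouth. Always present. Starts standing on the glass with the smallest beaker inside it.
- beaker_2: The second-largest of a set of five white ceramic straight beakers: outside diameter 59 mm, inside diameter 54 mm, wall 2.5 mm, height 62 mm, floor 24 mm thick (so a beaker nested in it stands 24 mm proud of its rim), foot tapers 3 mm in over its lowest 12 mm. Origin at the centre of its underside, z up to the mouth. May be absent in a run. Starts upright on the glass.
- beaker_3: The middle of a set of five white ceramic straight beakers: outside diameter 48 mm, inside diameter 43 mm, wall 2.5 mm, height 62 mm, floor 24 mm thick (so a beaker nested in it stands 24 mm proud of its rim), foot tapers 3 mm in over its lowest 12 mm. Origin at the centre of its underside, z up to the mouth. May be absent in a run. Starts upright on the glass.
- beaker_4: The second-smallest of a set of five white ceramic straight beakers: outside diameter 37 mm, inside diameter 32 mm, wall 2.5 mm, height 62 mm, floor 24 mm thick (so a beaker nested in it stands 24 mm proud of its rim), foot tapers 3 mm in over its lowest 12 mm. Origin at the centre of its underside, z up to the mouth. May be absent in a run. Starts upright on the glass.
- beaker_5: The smallest of a set of five white ceramic straight beakers: outside diameter 26 mm, inside diameter 21 mm, wall 2.5 mm, height 62 mm, floor 24 mm thick (so a beaker nested in it stands 24 mm proud of its rim), foot tapers 3 mm in over its lowest 12 mm. Origin at the centre of its underside, z up to the mouth. Always present. Starts inside the largest beaker, standing on its floor.
- cap: Pale wooden cap like a small upturned cup with a button knob on top: outside diameter 41 mm, 20 mm high plus a knob 12 mm wide and 8 mm high; hollow below, inside diameter 34 mm, 12 mm deep, so it fits over the smallest beaker's mouth with its underside 12 mm below that rim. Origin at the centre of its open underside, z up. Starts open side down on the glass.
- mat: Round cork mat, 110 mm across, 3 mm thick, fixed to the glass; origin at the centre of its underside.
- bell: Bystander: chrome desk bell, 86 mm across, 60 mm high, loose; origin at the centre of its underside.
- tumbler: Bystander: tapered frosted glass tumbler, 72 mm across the mouth, 95 mm high, loose; not part of the set; origin at the centre of its underside.
- dice_box: Bystander: black plastic dice box with clip-on lid, 94 x 74 mm, 41 mm high, loose; origin at the centre of its underside.
- torch: Bystander: small torch lying on the glass, 95 mm along its x, 26 mm high, loose; origin under its middle.
- remote: Bystander: black remote control lying flat, 160 mm along its x, 45 mm wide, 20 mm high, loose; origin under its middle.
Not all that is in view belongs to the job. Leave any turquoise look-alike of the cap alone.

How it is judged:
By the outcome, as a careful person would: the job done as asked, in the order asked, and still so for the second after the job is handed in, with the robot touching nothing.
Of beaker_2, beaker_3, beaker_4 only 2 to 3 are there at a start; the rules pass over those that are not, and their reading is None.
At some moment in a run one of beaker_2, beaker_3, cap may be knocked a few centimetres aside while the robot is not near it.
It also fails if it takes over 210 s, if anything falls off the work surface, if the arm or the gripper's body presses on something with over 40 N, if the wrist force passes 120 N, or if a joint passes its speed limit or range.

### The arm

A 6-joint arm with a two-finger parallel gripper is mounted at the origin on the work surface. World frame = base frame: x ahead of the robot, y to its left, z up, the work surface at z = 0. Lengths are in m, angles in rad, forces in N, time in s.
With the tool pointing down it reaches from about 0.325 to 0.85 m from the base axis. Payload 4.4 kg.
Tool frame: the origin (TCP) lies midway between the tips of the shut fingers; the grasp point (between the pads) lies 19 mm behind it; z points along the fingers, y is the line along which they close (so a half turn about z gives the same grasp; the last joint's range is limited). The gripper opens to 94 mm and grips with 3 to 60 N. Pads are 16 mm wide; open, the fingers measure 119 mm over their backs; the gripper's body (75 mm by 177 mm) begins 78 mm behind the grasp point.
Start: joints at [0.952, 0.207, 1.542, -0, 1.393, -0.15], TCP at [0.26, 0.513, 0.205] pointing down, gripper open.
Joint ranges: [-2.73, 2.73], [-0.86, 2.22], [0.23, 2.46], [-1.11, 4.25], [0.08, 2.63], [-2.82, 2.82]. Speed limits (rad/s): [2.79, 2.79, 3.14, 3.14, 3.14, 3.14].

### API

Orientations are given as a unit quaternion [w, x, y, z].
In Python, from plant import get_obs, snapshot, camera_info, close_job gives the robot as it stands.
- The arm moves only by the tool arm_command, never from a script. Its argument "commands" is a list of rows, each a list of 4 numbers: the shift along the tool's x, y, z in cm, then the turn about the tool's z in degrees. A call has exactly 10 rows; each row shifts and turns the commanded pose from where the row before left it, along the tool's axes as they then stand; what a row does not reach is not made up. A row lasts 1/12 s, in which the tool goes at most 41.7 mm and 7.16 degrees, less where a joint would pass 70% of its speed; a pose out of reach is approached as far as the arm can. A call is refused whole if a number of a shift passes 4.17 or a number of a turn 7.16, either way. A call with a gripper value outside its range is refused whole. "claw" is the finger opening in cm, from 0 to 9.4, set as the call begins (left out, the last holds). The fingers move at their own pace and stop on an object; the grip force is fixed at half the most. Time passes only in rows, so rows that do not move let the fingers close, or fill a call up. It gives the time, the measured TCP pose, the force, the opening and the grip force at its end, in the units of the state.
- get_obs(): the state, without advancing time (a new reading comes with each control period).
- snapshot(name): name is "scene" or "top" or "wrist"; returns (picture, depth): 400x640x3 uint8, red, green, blue; 400x640 float32, m along the optical axis (not along the pixel's ray), 0 where there is no reading.
- camera_info(name): a dict with "mtx" (3x3 intrinsics, pixels), "R" (3x3) and "t" (3): a world point X has camera coordinates R X + t; the wrist camera has in their place "tool_from_camera" (4x4, takes a point from camera to tool coordinates, whose origin is the TCP and whose axes are the flange's). Camera axes: x right, y down, z forward; pixel columns grow to the right and rows downward; lengths in m; the calibration is good to about 2 mm. A picture is of the moment at which its call begins: read the wrist's pose just before it. camera_info takes no time and is no camera call.
- close_job(): hands the job in; it is judged then, once.
The state is a dict: "t": time; "q": joint angles; "dq": joint speeds; "joint_torque": joint torques, N m; "tool_pos": TCP position; "tcp_rot": TCP orientation; "ft_force": force on the tool from outside, world axes, zero at the start; "torque": the same for the moment, N m; "width": opening from 0.0 (shut) to 1.0 (fully open); "grip_force": force on a finger pad.
Only numpy, scipy, OpenCV 4.12 (cv2) and the standard library are available. Lean on these libraries where they do the work, as an engineer would, in place of code of your own. Each camera call takes 0.05 s, during which the arm holds its last target. There are 200 camera calls.

## Working session

There is one attempt and no reset: what is moved stays moved. The work goes in short steps, Python scripts to look and compute and a tool call to move; the robot and the scene stay as the last step left them, time stands still between calls to the robot, and variables do not carry over. Pictures are saved under pics/ and viewed, at most 14 in all, crops included, and the job is handed in when it is done.

Besides the shell and the picture viewer there is one more tool, called after "Emit:" in YAML: its name, and indented under it one key for each argument. arm_command: Moves the arm, as the interface text tells. Its arguments: {"type":"object","properties":{"commands":{"type":"array","items":{"type":"array","items":{"type":"number"}}},"claw":{"type":"number"}},"required":["commands"]}

```bash
ls; mkdir -p pics
cat > h.py <<'E'
import numpy as np, cv2
from plant import get_obs, snapshot, camera_info, close_job
def save(n,name):
    im,d=snapshot(name); cv2.imwrite(f'pics/{n}.png',im[:,:,::-1]); np.save(f'pics/{n}_d.npy',d); return im,d
def world(name,d=None,obs=None):
    """returns function (u,v)->origin,dir in world"""
    c=camera_info(name); K=np.array(c['mtx'])
    if name=='wrist':
        from scipy.spatial.transform import Rotation as Ro
        q=obs['tcp_rot']; Rw=Ro.from_quat([q[1],q[2],q[3],q[0]]).as_matrix()
        T=np.array(c['tool_from_camera']); Rc=Rw@T[:3,:3]; o=Rw@T[:3,3]+np.array(obs['tool_pos'])
    else:
        R=np.array(c['R']); Rc=R.T; o=-R.T@np.array(c['t'])
    return K,Rc,o
def ray(cam,u,v):
    K,Rc,o=cam; p=np.linalg.inv(K)@np.array([u,v,1.0]); return o,Rc@p
def plane(cam,u,v,z):
    o,d=ray(cam,u,v); return o+d*(z-o[2])/d[2]
def cloud(cam,dep):
    K,Rc,o=cam; v,u=np.mgrid[:dep.shape[0],:dep.shape[1]]
    p=np.stack([(u-K[0,2])/K[0,0],(v-K[1,2])/K[1,1],np.ones_like(u)],-1)*dep[...,None]
    P=p@Rc.T+o; P[dep==0]=np.nan; return P
E
python3 - <<'E'
from h import *
o=get_obs();print(o)
for n in('top','scene'):
    save(n+'0',n);c=world(n);print(n,c[0].round(1).tolist(),c[2].round(3),c[1].round(2).tolist())
print(camera_info('wrist'))
E
```

```text
pics
{'t': 0.0, 'q': array([ 9.51536175e-01,  2.07407525e-01,  1.54297417e+00, -1.27948845e-05,
        1.39346308e+00, -1.50483533e-01]), 'dq': array([-0.00150095, -0.00085631, -0.00075022, -0.00091665, -0.00220367,
        0.00034188]), 'joint_torque': array([ 1.69482382e-04, -3.70880198e+01, -2.81414187e+01,  6.98192487e-02,
        3.63171136e-02, -1.73292697e-04]), 'tool_pos': array([0.25931171, 0.51229926, 0.2042883 ]), 'tcp_rot': array([-4.16933194e-04,  2.32246813e-01,  9.72656234e-01, -1.04604880e-03]), 'ft_force': array([-0.97692147, -0.31289143,  0.25412297]), 'torque': array([ 0.0020093 , -0.00203385,  0.01256081]), 'grip_force': 0.0, 'width': 1.0004112382014878}
top [[490.2, 0.0, 314.9], [0.0, 490.2, 194.2], [0.0, 0.0, 1.0]] [0.432 0.051 1.126] [[0.02, -0.99, 0.14], [-1.0, -0.03, -0.0], [0.0, -0.14, -0.99]]
scene [[391.3, 0.0, 319.3], [0.0, 391.3, 202.5], [0.0, 0.0, 1.0]] [ 1.215 -0.199  0.683] [[0.39, 0.61, -0.69], [0.92, -0.27, 0.28], [-0.02, -0.75, -0.66]]
{'mtx': array([[278.16038671,   0.        , 320.17030295],
       [  0.        , 278.16038671, 200.79089256],
       [  0.        ,   0.        ,   1.        ]]), 'tool_from_camera': array([[ 7.54571440e-04, -9.65766445e-01, -2.59412038e-01,
         7.56528027e-02],
       [ 9.99999567e-01,  5.87364480e-04,  7.22072151e-04,
        -7.51895663e-04],
       [-5.44983638e-04, -2.59412470e-01,  9.65766469e-01,
        -1.79068136e-01],
       [ 0.00000000e+00,  0.00000000e+00,  0.00000000e+00,
         1.00000000e+00]])}
```

View pics/top0.png

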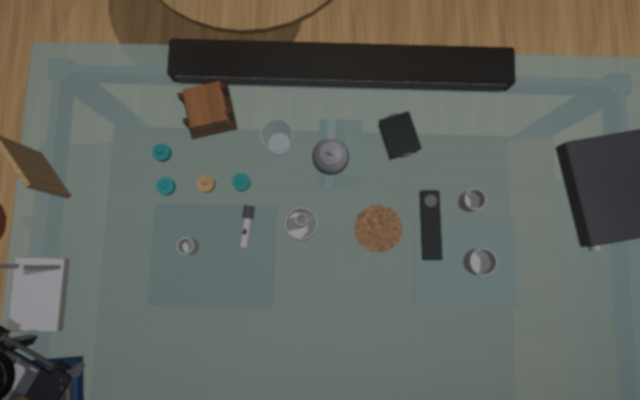

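View pics/scene0.png

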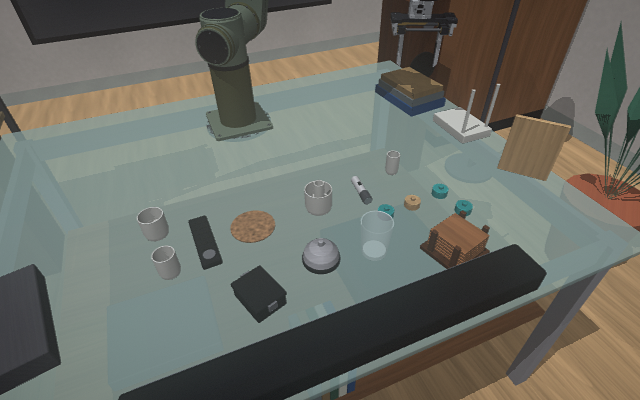

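Top view: beaker_1 with beaker_5 inside at (301,223), mat (378,228), beaker_2 (482,262), beaker_3 (474,200), beaker_4 (186,246), cap (205,183), turquoise look-alikes (162,152), (166,186), (241,182). Torch, bell, tumbler, dice box and remote lie between them. All five beakers are there.

```bash
cat > m.py <<'E'
from h import *
def fitc(xy):
    A=np.c_[2*xy,np.ones(len(xy))]; s=np.linalg.lstsq(A,(xy**2).sum(1),rcond=None)[0]
    return s[0],s[1],np.sqrt(s[2]+s[0]**2+s[1]**2)
def circ(P,c,r,zlo,zhi):
    m=(np.hypot(P[...,0]-c[0],P[...,1]-c[1])<r)&(P[...,2]>zlo)&(P[...,2]<zhi)
    return P[m]
E
python3 - <<'E'
from m import *
d={n:np.load(f'pics/{n}0_d.npy') for n in('top','scene')}
im={n:cv2.imread(f'pics/{n}0.png') for n in d}
cam={n:world(n) for n in d}; P={n:cloud(cam[n],d[n]) for n in d}
pix=dict(b1=(301,223,.062),b2=(482,262,.062),b3=(474,200,.062),b4=(186,246,.062),cap=(205,183,.02),mat=(378,228,.003),bell=(331,156,.04),tum=(277,137,.09),box=(400,135,.04),torch=(246,226,.02),rem=(430,225,.02))
for k,(u,v,z) in pix.items():
    g=plane(cam['top'],u,v,z)[:2]
    out=[k,g.round(3)]
    for n in d:
        q=circ(P[n],g,.06,.001 if k=='mat' else .01,.2)
        if len(q)<10: out.append((n,len(q)));continue
        zt=np.nanpercentile(q[:,2],98)
        t=q[q[:,2]>zt-.006]
        out+= [n,len(q),'ztop',round(float(zt),4),'bbox',q[:,:2].min(0).round(3),q[:,:2].max(0).round(3),'topfit',np.round(fitc(t[:,:2]),4)]
    print(*out)
# two view check: rim/mask by colour
for n in d:
    print(n,'glass z',np.nanmedian(P[n][300:310,300:310,2]))
E
```

```text
b1 [0.518 0.078] top 827 ztop 0.085 bbox [0.483 0.045] [0.552 0.113] topfit [0.5237 0.079  0.0116] scene 794 ztop 0.0846 bbox [0.483 0.046] [0.556 0.116] topfit [0.5251 0.0801 0.0115]
b2 [ 0.444 -0.314] top 755 ztop 0.0631 bbox [ 0.416 -0.345] [ 0.474 -0.285] topfit [ 0.4451 -0.3155  0.028 ] scene 768 ztop 0.0629 bbox [ 0.416 -0.343] [ 0.477 -0.285] topfit [ 0.4469 -0.3144  0.0279]
b3 [ 0.579 -0.3  ] top 508 ztop 0.0634 bbox [ 0.557 -0.324] [ 0.603 -0.276] topfit [ 0.581  -0.3008  0.0224] scene 690 ztop 0.0629 bbox [ 0.557 -0.324] [ 0.608 -0.276] topfit [ 0.5829 -0.2996  0.0225]
b4 [0.463 0.325] top 305 ztop 0.0626 bbox [0.445 0.309] [0.481 0.347] topfit [0.4632 0.3282 0.0169] scene 270 ztop 0.0622 bbox [0.445 0.31 ] [0.486 0.348] topfit [0.4645 0.3295 0.0171]
cap [0.608 0.301] top 255 ztop 0.0266 bbox [0.588 0.282] [0.627 0.323] topfit [0.6077 0.3022 0.0126] scene 170 ztop 0.0278 bbox [0.59  0.241] [0.631 0.324] topfit [0.6105 0.3049 0.005 ]
mat [ 0.516 -0.097] top 1450 ztop 0.0069 bbox [ 0.457 -0.155] [ 0.575 -0.038] topfit [ 0.5157 -0.0963  0.04  ] scene 1080 ztop 0.0052 bbox [ 0.
[... 397 characters left out ...]
45 0.174] topfit [0.7088 0.1383 0.0342]
box [ 0.727 -0.141] top 1412 ztop 0.045 bbox [ 0.674 -0.187] [ 0.782 -0.091] topfit [ 0.7282 -0.1394  0.0343] scene 1779 ztop 0.043 bbox [ 0.675 -0.187] [ 0.785 -0.092] topfit [ 0.7318 -0.139   0.0348]
torch [0.512 0.203] top 433 ztop 0.0274 bbox [0.465 0.188] [0.56 0.22] topfit [0.5119 0.2045 0.0288] scene 247 ztop 0.0263 bbox [0.464 0.189] [0.563 0.22 ] topfit [0.5164 0.2061 0.0298]
rem [ 0.525 -0.213] top 1042 ztop 0.0225 bbox [ 0.466 -0.239] [ 0.584 -0.19 ] topfit [ 0.5249 -0.2132  0.0362] scene 690 ztop 0.021 bbox [ 0.466 -0.237] [ 0.584 -0.19 ] topfit [ 0.5256 -0.2132  0.0363]
top glass z -0.001168994955237257
scene glass z -0.0002396226772564125
```

Emit:
arm_command:
  commands:
    - [0,0,0,-6.7]
    - [0,0,0,-6.7]
    - [0,0,0,-6.7]
    - [0,0,0,-6.7]
    - [-2,-3.3,0,0]
    - [-2,-3.3,0,0]
    - [-2,-3.3,0,0]
    - [-2,-3.3,0,0]
    - [-2,-3.3,0,0]
    - [-2,-3.3,0,0]
  claw: 6

```text
t: 0.93
tool_pos: [0.3798, 0.3131, 0.205]
tcp_rot: [-0.0, 0.0, 1.0, -0.0]
ft_force: [0.8, 0.4, 0.2]
width: 0.64
grip_force: 0.0
```

Emit:
arm_command:
  commands:
    - [-2,-3.3,0,0]
    - [-2,-3.3,0,0]
    - [-2,-3.3,0,0]
    - [-2,-3.3,0,0]
    - [-2,-3.3,0,0]
    - [-2,-3.3,0,0]
    - [-2,-3.3,0,0]
    - [-0.5,0,0,0]
    - [0,0,0,0]
    - [0,0,0,0]

```text
t: 1.77
tool_pos: [0.5238, 0.084, 0.2048]
tcp_rot: [-0.001, 0.001, 1.0, 0.0]
ft_force: [-0.2, 0.5, -0.7]
width: 0.64
grip_force: 0.0
```

Run:
```python
from m import *
o=get_obs();print(o['tool_pos'].round(4),o['tcp_rot'].round(4),o['width'],o['ft_force'].round(2))
im,d=save('w1','wrist');cam=world('wrist',obs=o);P=cloud(cam,d)
t=circ(P,(.524,.08),.06,.07,.12);print('b5 wrist',len(t),np.nanpercentile(t[:,2],98),fitc(t[t[:,2]>.08][:,:2]))
t=circ(P,(.524,.08),.06,.055,.068);print('b1',len(t),fitc(t[:,:2]),t[:,:2].min(0),t[:,:2].max(0))
for n in('top','scene'):
    Q=cloud(world(n),np.load(f'pics/{n}0_d.npy'));t=circ(Q,(.524,.08),.06,.055,.067);print(n,'b1',len(t),fitc(t[:,:2]),t[:,:2].min(0),t[:,:2].max(0))
# mat by colour: brown saturated
for n,I in(('top',cv2.imread('pics/top0.png')),('scene',cv2.imread('pics/scene0.png')),('wrist',im[:,:,::-1].copy())):
    h=cv2.cvtColor(I,cv2.COLOR_BGR2HSV);c=cam if n=='wrist' else world(n)
    m=((h[...,0]<22)&(h[...,1]>60)&(h[...,2]>60)).astype(np.uint8)
    m=cv2.morphologyEx(m,cv2.MORPH_CLOSE,np.ones((5,5)))
    cs=cv2.findContours(m,0,1)[0]
    for k in cs:
        if cv2.contourArea(k)<300: continue
        g=np.array([plane(c,u,v,.003)[:2] for u,v in k[:,0]]);f=fitc(g)
        if abs(f[2]-.055)<.02: print('mat',n,np.round(f,4),cv2.contourArea(k), k[:,0].min(0),k[:,0].max(0))
```

```text
[0.5238 0.084  0.2048] [-9.e-04  9.e-04  1.e+00  3.e-04] 0.6404929676762467 [-0.25  0.46 -0.7 ]
b5 wrist 261 0.08688877286661328 (np.float64(0.5225028415197428), np.float64(0.08088266231519267), np.float64(0.01151477184351175))
b1 571 (np.float64(0.5160718893073794), np.float64(0.08133548720135475), np.float64(0.0309988922773618)) [0.4822708 0.0468306] [0.55099974 0.11566973]
top b1 130 (np.float64(0.5169601691740934), np.float64(0.07934985337120684), np.float64(0.032120018496846474)) [0.4835592  0.04533562] [0.55167853 0.11320612]
scene b1 172 (np.float64(0.518179342974034), np.float64(0.08069588614689688), np.float64(0.03093971124932154)) [0.48359779 0.04552663] [0.55572696 0.11563842]
mat top [ 0.5164 -0.0969  0.0529] 1668.5 [355 205] [401 251]
mat top [0.7914 0.3105 0.0622] 1930.0 [178  81] [235 136]
mat scene [ 0.5177 -0.095   0.0534] 1043.5 [231 211] [274 242]
mat wrist [0.7434 0.2369 0.0462] 373.0 [421 286] [443 341]
mat wrist [ 0.7392 -0.0806  0.0381] 546.0 [197 286] [219 341]
mat wrist [ 0.5156 -0.094   0.0541] 4752.5 [152 137] [231 214]
```

View pics/w1.png

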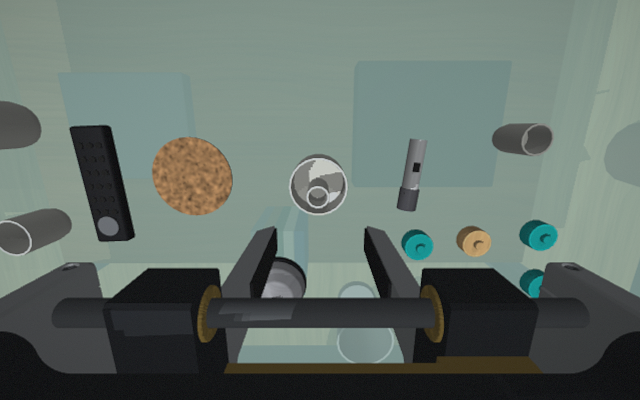

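The wrist view shows beaker_5 leaning towards the far side inside beaker_1 at (318,185), and the mat at (192,176). I'll go down on beaker_5.

Emit:
arm_command:
  commands:
    - [0,-0.35,3,0]
    - [0,0,3,0]
    - [0,0,3,0]
    - [0,0,2,0]
    - [0,0,1.5,0]
    - [0,0,1,0]
    - [0,0,0.2,0]
    - [0,0,0,0]
    - [0,0,0,0]
    - [0,0,0,0]
  claw: 5

```text
t: 2.65
tool_pos: [0.5255, 0.0805, 0.0699]
tcp_rot: [0.001, 0.0, 1.0, 0.0]
ft_force: [-0.5, -0.8, 0.5]
width: 0.533
grip_force: 0.0
```

Emit:
arm_command:
  commands:
    - [0,0,0,0]
    - [0,0,0,0]
    - [0,0,0,0]
    - [0,0,0,0]
    - [0,0,0,0]
    - [0,0,0,0]
    - [0,0,0,0]
    - [0,0,0,0]
    - [0,0,0,0]
    - [0,0,0,0]
  claw: 0

```text
t: 3.48
tool_pos: [0.5246, 0.0801, 0.0687]
tcp_rot: [0.0, 0.0, 1.0, -0.0]
ft_force: [0.6, -0.1, 3.5]
width: 0.264
grip_force: 30.0
```

Emit:
arm_command:
  commands:
    - [0,0,-1,0]
    - [0,0,-2,0]
    - [0,0,-3,0]
    - [0,0,-3,0]
    - [2,-2,0,0]
    - [2.5,-2.4,0,0]
    - [2.5,-2.4,0,0]
    - [2.5,-2.4,0,0]
    - [2,-2,0,0]
    - [1,-0.8,0,0]

```text
t: 4.32
tool_pos: [0.3963, -0.041, 0.158]
tcp_rot: [-0.001, 0.001, 1.0, -0.0]
ft_force: [-0.4, 0.6, -1.4]
width: 0.267
grip_force: 30.0
```

Emit:
arm_command:
  commands:
    - [0,0,3,0]
    - [0,0,3,0]
    - [0,0,2,0]
    - [0,0,1.5,0]
    - [0,0,1,0]
    - [0,0,0.5,0]
    - [0,0,0,0]
    - [0,0,0,0]
    - [0,0,0,0]
    - [0,0,0,0]

```text
t: 5.15
tool_pos: [0.4001, -0.0399, 0.0494]
tcp_rot: [0.001, 0.0, 1.0, -0.0]
ft_force: [0.2, -0.4, -1.0]
width: 0.269
grip_force: 30.0
```

Emit:
arm_command:
  commands:
    - [0,0,0.2,0]
    - [0,0,0.2,0]
    - [0,0,0.1,0]
    - [0,0,0,0]
    - [0,0,0,0]
    - [0,0,0,0]
    - [0,0,0,0]
    - [0,0,0,0]
    - [0,0,0,0]
    - [0,0,0,0]

```text
t: 5.98
tool_pos: [0.4004, -0.0399, 0.0447]
tcp_rot: [0.001, 0.001, 1.0, -0.0]
ft_force: [-1.2, 1.3, 6.8]
width: 0.269
grip_force: 30.0
```

Emit:
arm_command:
  commands:
    - [0,0,0,0]
    - [0,0,0,0]
    - [0,0,0,0]
    - [0,0,0,0]
    - [0,0,0,0]
    - [0,0,0,0]
    - [0,0,-3,0]
    - [0,0,-3,0]
    - [0,0,-3,0]
    - [0,0,-3,0]
  claw: 5

```text
t: 6.82
tool_pos: [0.3987, -0.0395, 0.1645]
tcp_rot: [-0.0, 0.001, 1.0, 0.0]
ft_force: [0.6, -0.1, 0.4]
width: 0.534
grip_force: 0.0
```

Emit:
arm_command:
  commands:
    - [-1,1,-2,0]
    - [-2.5,2.5,0,0]
    - [-2.5,2.5,0,0]
    - [-2.5,2.5,0,0]
    - [-2,2.5,0,0]
    - [-1.2,1,0,0]
    - [0,0,0,0]
    - [0,0,0,0]
    - [0,0,0,0]
    - [0,0,0,0]
  claw: 9.4

```text
t: 7.65
tool_pos: [0.5154, 0.0793, 0.1832]
tcp_rot: [-0.0, 0.001, 1.0, -0.0]
ft_force: [-0.0, 0.2, 0.7]
width: 1.0
grip_force: 0.0
```

```bash
cat > look.py <<'E'
from m import *
import sys
o=get_obs();print('tcp',o['tool_pos'].round(4),'w',round(o['width'],3))
C={}
for n in('top','scene','wrist'):
    ob=get_obs();im,d=save(sys.argv[1]+n,n);cam=world(n,obs=ob) if n=='wrist' else world(n);C[n]=cloud(cam,d)
for s in sys.argv[2:]:
    x,y,r,zl,zh=map(float,s.split(','))
    for n,P in C.items():
        t=circ(P,(x,y),r,zl,zh)
        if len(t)<15: print(s,n,len(t));continue
        zt=np.percentile(t[:,2],97);q=t[t[:,2]>zt-.006];f=fitc(q[:,:2])
        print(s,n,len(t),'z',zt.round(4),'fit',np.round(f,4),'mid',((t.min(0)+t.max(0))/2)[:2].round(4),'span',(t.max(0)-t.min(0))[:2].round(4))
E
python3 look.py a .518,.081,.05,.03,.09 .4,-.04,.04,.02,.09 .446,-.315,.05,.03,.09 .582,-.3,.05,.03,.09 .609,.303,.04,.008,.06
```

```text
tcp [0.5154 0.0793 0.1832] w 1.0
.518,.081,.05,.03,.09 top 53 z 0.0636 fit [0.5167 0.0795 0.0329] mid [0.4917 0.0786] span [0.0179 0.0585]
.518,.081,.05,.03,.09 scene 535 z 0.062 fit [0.5192 0.0806 0.0335] mid [0.5189 0.0804] span [0.0733 0.0691]
.518,.081,.05,.03,.09 wrist 1120 z 0.0627 fit [0.5165 0.0813 0.0333] mid [0.5166 0.0816] span [0.0689 0.0684]
.4,-.04,.04,.02,.09 top 123 z 0.0636 fit [ 0.3989 -0.0407  0.0115] mid [ 0.3991 -0.0401] span [0.0252 0.0239]
.4,-.04,.04,.02,.09 scene 163 z 0.0619 fit [ 0.4008 -0.04    0.0115] mid [ 0.4009 -0.0398] span [0.0275 0.0252]
.4,-.04,.04,.02,.09 wrist 856 z 0.0623 fit [ 0.3987 -0.0388  0.0116] mid [ 0.3989 -0.0391] span [0.0251 0.0255]
.446,-.315,.05,.03,.09 top 342 z 0.0643 fit [ 0.4451 -0.3155  0.028 ] mid [ 0.4453 -0.3153] span [0.058  0.0591]
.446,-.315,.05,.03,.09 scene 566 z 0.0629 fit [ 0.447  -0.3143  0.0279] mid [ 0.447  -0.3142] span [0.0608 0.0577]
.446,-.315,.05,.03,.09 wrist 187 z 0.0373 fit [ 0.4465 -0.3088  0.0239] mid [ 0.4511 -0.2911] span [0.0374 0.015 ]
.582,-.3,.05,.03,.09 top 271 z 0.0648 fit [ 0.581  -0.3007  0.0226] mid [ 0.5805 -0.3002] span [0.0461 0.0469]
.582,-.3,.05,.03,.09 scene 510 z 0.0625 fit [ 0.5827 -0.2997  0.0225] mid [ 0.5827 -0.2998] span [0.0508 0.0478]
.582,-.3,.05,.03,.09 wrist 1601 z 0.0618 fit [ 0.5809 -0.2979  0.0223] mid [ 0.581  -0.2981] span [0.0474 0.0484]
.609,.303,.04,.008,.06 top 256 z 0.0267 fit [0.6103 0.3007 0.0121] mid [0.6077 0.3024] span [0.0385 0.0403]
.609,.303,.04,.008,.06 scene 179 z 0.0273 fit [0.6158 0.3023 0.0083] mid [0.6109 0.3034] span [0.0404 0.0409]
.609,.303,.04,.008,.06 wrist 802 z 0.0279 fit [0.6071 0.3041 0.0044] mid [0.6065 0.3046] span [0.0392 0.0412]
```

Beaker_5 stands upright at (0.400,-0.040). Next, beaker_1 goes to the mat.

Emit:
arm_command:
  commands:
    - [-0.23,0.1,3,0]
    - [0,0,3,0]
    - [0,0,3,0]
    - [0,0,2.5,0]
    - [0,0,2,0]
    - [0,0,1,0]
    - [0,0,0.3,0]
    - [0,0,0,0]
    - [0,0,0,0]
    - [0,0,0,0]
  claw: 9.4

```text
t: 8.63
tool_pos: [0.5203, 0.0811, 0.0372]
tcp_rot: [0.002, 0.001, 1.0, -0.0]
ft_force: [0.5, 0.3, -0.3]
width: 0.996
grip_force: 0.0
```

Emit:
arm_command:
  commands:
    - [0,0,0,0]
    - [0,0,0,0]
    - [0,0,0,0]
    - [0,0,0,0]
    - [0,0,0,0]
    - [0,0,0,0]
    - [0,0,0,0]
    - [0,0,0,0]
    - [0,0,0,0]
    - [0,0,0,0]
  claw: 0

```text
t: 9.47
tool_pos: [0.5189, 0.0812, 0.0358]
tcp_rot: [0.0, 0.001, 1.0, 0.0]
ft_force: [-0.4, 0.3, 5.8]
width: 0.739
grip_force: 30.0
```

Emit:
arm_command:
  commands:
    - [0,0,-1,0]
    - [0,0,-1.5,0]
    - [0,0,-2,0]
    - [0,-1.5,-0.5,0]
    - [0,-2.5,0,0]
    - [0,-3,0,0]
    - [0,-3,0,0]
    - [0,-3,0,0]
    - [0,-2.5,0,0]
    - [0,-1.5,0,0]

```text
t: 10.3
tool_pos: [0.5175, -0.0913, 0.0849]
tcp_rot: [-0.001, 0.001, 1.0, -0.0]
ft_force: [-0.5, -0.0, -3.6]
width: 0.733
grip_force: 30.0
```

Emit:
arm_command:
  commands:
    - [0,-0.5,0,0]
    - [0,0,0,0]
    - [0,0,0,0]
    - [0,0,1,0]
    - [0,0,1.5,0]
    - [0,0,1,0]
    - [0,0,0.5,0]
    - [0,0,0,0]
    - [0,0,0,0]
    - [0,0,0,0]

```text
t: 11.13
tool_pos: [0.519, -0.0937, 0.0459]
tcp_rot: [0.0, 0.0, 1.0, -0.0]
ft_force: [0.1, 0.1, -2.6]
width: 0.734
grip_force: 30.0
```

Emit:
arm_command:
  commands:
    - [0.1,-0.15,0,0]
    - [0,0,0.3,0]
    - [0,0,0.25,0]
    - [0,0,0.2,0]
    - [0,0,0,0]
    - [0,0,0,0]
    - [0,0,0,0]
    - [0,0,0,0]
    - [0,0,0,0]
    - [0,0,0,0]

```text
t: 11.97
tool_pos: [0.5176, -0.0955, 0.0388]
tcp_rot: [0.0, 0.001, 1.0, -0.0]
ft_force: [-3.2, 0.5, 5.8]
width: 0.736
grip_force: 30.0
```

Emit:
arm_command:
  commands:
    - [0,0,0,0]
    - [0,0,0,0]
    - [0,0,0,0]
    - [0,0,0,0]
    - [0,0,0,0]
    - [0,0,0,0]
    - [0,0,0,0]
    - [0,0,-3,0]
    - [0,0,-3,0]
    - [0,0,-3,0]
  claw: 9.4

```text
t: 12.8
tool_pos: [0.5167, -0.095, 0.1282]
tcp_rot: [-0.001, 0.001, 1.0, 0.0]
ft_force: [1.4, -0.6, 0.4]
width: 0.996
grip_force: 0.0
```

Emit:
arm_command:
  commands:
    - [1.5,-4,-3,0]
    - [1.5,-4,-3,0]
    - [1.5,-4,0,0]
    - [1.5,-4,0,0]
    - [1,-3.5,0,0]
    - [0.2,-2,0,0]
    - [0,0,0,0]
    - [0,0,0,0]
    - [0,0,0,0]
    - [0,0,0,0]

```text
t: 13.63
tool_pos: [0.4522, -0.2907, 0.1756]
tcp_rot: [-0.0, -0.0, 1.0, 0.0]
ft_force: [0.5, 0.4, -0.2]
width: 1.003
grip_force: 0.0
```

```bash
python3 look.py b .518,-.096,.045,.03,.09 .4,-.04,.04,.02,.09 .446,-.315,.05,.03,.09 .582,-.3,.05,.03,.09 .609,.303,.04,.008,.06
```

```text
tcp [ 0.4522 -0.2907  0.1756] w 1.003
.518,-.096,.045,.03,.09 top 269 z 0.0673 fit [ 0.516  -0.0968  0.0335] mid [ 0.5155 -0.0966] span [0.0678 0.0688]
.518,-.096,.045,.03,.09 scene 652 z 0.065 fit [ 0.5177 -0.0958  0.0335] mid [ 0.517  -0.0961] span [0.0727 0.0689]
.518,-.096,.045,.03,.09 wrist 2275 z 0.0653 fit [ 0.515  -0.0963  0.0335] mid [ 0.5144 -0.0958] span [0.068  0.0705]
.4,-.04,.04,.02,.09 top 125 z 0.0641 fit [ 0.399  -0.0407  0.0115] mid [ 0.3991 -0.04  ] span [0.0252 0.0241]
.4,-.04,.04,.02,.09 scene 167 z 0.0633 fit [ 0.4008 -0.0398  0.0116] mid [ 0.4007 -0.0399] span [0.0297 0.0251]
.4,-.04,.04,.02,.09 wrist 1132 z 0.0623 fit [ 0.3982 -0.0404  0.0116] mid [ 0.3982 -0.0398] span [0.0258 0.0277]
.446,-.315,.05,.03,.09 top 78 z 0.0638 fit [ 0.4446 -0.3157  0.0279] mid [ 0.4447 -0.3364] span [0.0512 0.0167]
.446,-.315,.05,.03,.09 scene 565 z 0.0627 fit [ 0.4468 -0.3144  0.028 ] mid [ 0.4458 -0.3141] span [0.0612 0.058 ]
.446,-.315,.05,.03,.09 wrist 988 z 0.0625 fit [ 0.4446 -0.3144  0.0278] mid [ 0.4449 -0.3144] span [0.0584 0.0581]
.582,-.3,.05,.03,.09 top 267 z 0.0641 fit [ 0.5809 -0.3006  0.0224] mid [ 0.5805 -0.3007] span [0.0463 0.049 ]
.582,-.3,.05,.03,.09 scene 514 z 0.0628 fit [ 0.5828 -0.2997  0.0225] mid [ 0.5823 -0.2999] span [0.0508 0.0479]
.582,-.3,.05,.03,.09 wrist 576 z 0.0624 fit [ 0.5802 -0.2994  0.0226] mid [ 0.5754 -0.2991] span [0.0381 0.047 ]
.609,.303,.04,.008,.06 top 259 z 0.0265 fit [0.6072 0.303  0.0119] mid [0.6077 0.3029] span [0.0383 0.0403]
.609,.303,.04,.008,.06 scene 177 z 0.0269 fit [0.6107 0.3051 0.0067] mid [0.6096 0.303 ] span [0.0421 0.0395]
.609,.303,.04,.008,.06 wrist 0
```

View pics/bscene.png

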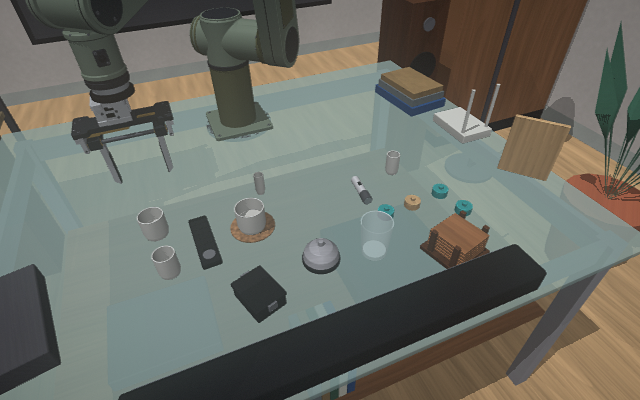

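The scene view shows beaker_1 centred on the mat at (252,218), beaker_5 upright at (259,183), beakers 2 and 3 unmoved at (152,222) and (165,262), and the cap at (412,202). Now beaker_2.

Emit:
arm_command:
  commands:
    - [0.6,-2.4,0,0]
    - [0,0,2,0]
    - [0,0,3,0]
    - [0,0,3,0]
    - [0,0,2.5,0]
    - [0,0,1.8,0]
    - [0,0,0.8,0]
    - [0,0,0.2,0]
    - [0,0,0,0]
    - [0,0,0,0]

```text
t: 14.62
tool_pos: [0.4471, -0.3168, 0.0443]
tcp_rot: [0.001, 0.0, 1.0, -0.001]
ft_force: [-0.1, 0.3, 0.9]
width: 1.0
grip_force: 0.0
```

Emit:
arm_command:
  commands:
    - [0,0,0,0]
    - [0,0,0,0]
    - [0,0,0,0]
    - [0,0,0,0]
    - [0,0,0,0]
    - [0,0,0,0]
    - [0,0,0,0]
    - [0,0,0,0]
    - [0,0,0,0]
    - [0,0,0,0]
  claw: 0

```text
t: 15.45
tool_pos: [0.4461, -0.3158, 0.0431]
tcp_rot: [0.0, 0.001, 1.0, 0.0]
ft_force: [-0.7, 3.6, 4.1]
width: 0.626
grip_force: 30.0
```

Emit:
arm_command:
  commands:
    - [0,0,-1.5,0]
    - [0,0,-3,0]
    - [0,0,-3,0]
    - [0,0,-3,0]
    - [0,0,-1,0]
    - [-1,2.5,0,0]
    - [-1,3.5,0,0]
    - [-1.2,3.5,0,0]
    - [-1.2,3.5,0,0]
    - [-1.2,3.5,0,0]

```text
t: 16.28
tool_pos: [0.5015, -0.1496, 0.156]
tcp_rot: [-0.001, 0.001, 1.0, 0.0]
ft_force: [0.7, -0.6, -2.4]
width: 0.622
grip_force: 30.0
```

Emit:
arm_command:
  commands:
    - [-1,3,0,0]
    - [-0.5,2,0,0]
    - [0,0.4,0,0]
    - [0,0,0,0]
    - [0,0,0,0]
    - [0,0,0,0]
    - [0,0,0,0]
    - [0,0,0,0]
    - [0,0,0,0]
    - [0,0,0,0]

```text
t: 17.12
tool_pos: [0.5172, -0.0978, 0.1579]
tcp_rot: [0.0, 0.001, 1.0, -0.0]
ft_force: [-0.6, 0.2, -2.3]
width: 0.625
grip_force: 30.0
```

```bash
python3 look.py c .517,-.096,.045,.03,.07 .517,-.096,.045,.09,.19
```

```text
tcp [ 0.5172 -0.0978  0.1579] w 0.625
.517,-.096,.045,.03,.07 top 23 z 0.0672 fit [ 0.5151 -0.0965  0.0333] mid [ 0.5107 -0.094 ] span [0.0533 0.0563]
.517,-.096,.045,.03,.07 scene 648 z 0.0653 fit [ 0.5177 -0.0957  0.0335] mid [ 0.5168 -0.0961] span [0.0727 0.0692]
.517,-.096,.045,.03,.07 wrist 566 z 0.0658 fit [ 0.5151 -0.0955  0.0332] mid [ 0.5023 -0.0954] span [0.0428 0.0683]
.517,-.096,.045,.09,.19 top 34 z 0.179 fit [ 0.5017 -0.1036  0.0135] mid [ 0.4921 -0.1069] span [0.0099 0.0181]
.517,-.096,.045,.09,.19 scene 1025 z 0.1841 fit [ 0.5153 -0.0989  0.0365] mid [ 0.5175 -0.0978] span [0.0622 0.0827]
.517,-.096,.045,.09,.19 wrist 8363 z 0.1847 fit [ 0.4981 -0.0976  0.0358] mid [ 0.5157 -0.0977] span [0.0587 0.0827]
```

Emit:
arm_command:
  commands:
    - [0,0.2,0,0]
    - [0,0,1,0]
    - [0,0,1.5,0]
    - [0,0,1.5,0]
    - [0,0,1,0]
    - [0,0,0.8,0]
    - [0,0,0.6,0]
    - [0,0,0,0]
    - [0,0,0,0]
    - [0,0,0,0]

```text
t: 18.1
tool_pos: [0.5179, -0.0954, 0.0945]
tcp_rot: [0.001, 0.001, 1.0, -0.0]
ft_force: [0.0, 0.3, -2.2]
width: 0.622
grip_force: 30.0
```

Emit:
arm_command:
  commands:
    - [0,0,0.5,0]
    - [0,0,0.5,0]
    - [0,0,0.4,0]
    - [0,0,0.3,0]
    - [0,0,0,0]
    - [0,0,0,0]
    - [0,0,0,0]
    - [0,0,0,0]
    - [0,0,0,0]
    - [0,0,0,0]

```text
t: 18.93
tool_pos: [0.5174, -0.0953, 0.0771]
tcp_rot: [0.0, 0.001, 1.0, -0.0]
ft_force: [0.6, -0.5, -3.3]
width: 0.626
grip_force: 30.0
```

Emit:
arm_command:
  commands:
    - [0,0,0.3,0]
    - [0,0,0.25,0]
    - [0,0,0.15,0]
    - [0,0,0,0]
    - [0,0,0,0]
    - [0,0,0,0]
    - [0,0,0,0]
    - [0,0,0,0]
    - [0,0,0,0]
    - [0,0,0,0]

```text
t: 19.77
tool_pos: [0.5172, -0.0952, 0.0701]
tcp_rot: [-0.0, 0.001, 1.0, 0.0]
ft_force: [-2.7, 1.4, 4.2]
width: 0.621
grip_force: 30.0
```

Emit:
arm_command:
  commands:
    - [0,0,0,0]
    - [0,0,0,0]
    - [0,0,0,0]
    - [0,0,0,0]
    - [0,0,0,0]
    - [0,0,0,0]
    - [0,0,-2,0]
    - [0,0,-3,0]
    - [0,0,-3,0]
    - [0,0,-3,0]
  claw: 8

```text
t: 20.6
tool_pos: [0.5168, -0.095, 0.1807]
tcp_rot: [-0.0, 0.001, 1.0, 0.0]
ft_force: [0.1, 0.1, -0.1]
width: 0.853
grip_force: 0.0
```

Emit:
arm_command:
  commands:
    - [0,-3,0,0]
    - [-1,-3.5,0,0]
    - [-1,-3.5,0,0]
    - [-1,-3.5,0,0]
    - [-1,-3,0,0]
    - [-0.5,-2,0,0]
    - [0,0,0,0]
    - [0,0,0,0]
    - [0,0,0,0]
    - [0,0,0,0]

```text
t: 21.43
tool_pos: [0.5618, -0.2788, 0.1796]
tcp_rot: [-0.0, -0.0, 1.0, 0.0]
ft_force: [-1.0, 0.3, 0.4]
width: 0.851
grip_force: 0.0
```

```bash
python3 look.py d .517,-.096,.045,.075,.12 .517,-.096,.045,.03,.07 .582,-.3,.05,.03,.09 .609,.303,.04,.008,.06
```

```text
tcp [ 0.5618 -0.2788  0.1796] w 0.851
.517,-.096,.045,.075,.12 top 150 z 0.0916 fit [ 0.5161 -0.0966  0.0279] mid [ 0.5159 -0.096 ] span [0.0575 0.0573]
.517,-.096,.045,.075,.12 scene 269 z 0.0895 fit [ 0.5176 -0.0956  0.0281] mid [ 0.5173 -0.096 ] span [0.0606 0.0575]
.517,-.096,.045,.075,.12 wrist 1473 z 0.0897 fit [ 0.5156 -0.0962  0.0279] mid [ 0.5156 -0.0957] span [0.0578 0.0596]
.517,-.096,.045,.03,.07 top 662 z 0.0663 fit [ 0.5156 -0.0963  0.032 ] mid [ 0.5154 -0.0965] span [0.0676 0.0689]
.517,-.096,.045,.03,.07 scene 574 z 0.069 fit [ 0.519  -0.0962  0.0296] mid [ 0.5206 -0.0958] span [0.0664 0.0692]
.517,-.096,.045,.03,.07 wrist 3201 z 0.0686 fit [ 0.5152 -0.0982  0.03  ] mid [ 0.5156 -0.099 ] span [0.0683 0.0639]
.582,-.3,.05,.03,.09 top 4
.582,-.3,.05,.03,.09 scene 513 z 0.0626 fit [ 0.5829 -0.2997  0.0225] mid [ 0.583  -0.2997] span [0.0505 0.0477]
.582,-.3,.05,.03,.09 wrist 854 z 0.0626 fit [ 0.5805 -0.2994  0.0224] mid [ 0.5808 -0.2993] span [0.0474 0.0474]
.609,.303,.04,.008,.06 top 258 z 0.027 fit [0.608  0.3016 0.0122] mid [0.6079 0.3023] span [0.039  0.0398]
.609,.303,.04,.008,.06 scene 177 z 0.0276 fit [0.6139 0.2992 0.0073] mid [0.61   0.3032] span [0.041  0.0404]
.609,.303,.04,.008,.06 wrist 0
```

Beaker_2 is seated, with its rim at about 0.0895. Now beaker_3.

Emit:
arm_command:
  commands:
    - [-2,-2.1,0,0]
    - [0,0,2,0]
    - [0,0,3,0]
    - [0,0,3,0]
    - [0,0,2.5,0]
    - [0,0,2,0]
    - [0,0,1,0]
    - [0,0,0.3,0]
    - [0,0,0,0]
    - [0,0,0,0]

```text
t: 22.42
tool_pos: [0.5832, -0.3018, 0.0435]
tcp_rot: [0.001, 0.0, 1.0, -0.001]
ft_force: [1.3, 0.6, -0.3]
width: 0.851
grip_force: 0.0
```

Emit:
arm_command:
  commands:
    - [0,0,0,0]
    - [0,0,0,0]
    - [0,0,0,0]
    - [0,0,0,0]
    - [0,0,0,0]
    - [0,0,0,0]
    - [0,0,0,0]
    - [0,0,0,0]
    - [0,0,0,0]
    - [0,0,0,0]
  claw: 0

```text
t: 23.25
tool_pos: [0.5823, -0.3011, 0.0423]
tcp_rot: [0.0, 0.0, 1.0, 0.0]
ft_force: [-0.4, 2.6, 4.3]
width: 0.504
grip_force: 30.0
```

Emit:
arm_command:
  commands:
    - [0,0,-1.5,0]
    - [0,0,-3,0]
    - [0,0,-3,0]
    - [0,0,-3,0]
    - [0,0,-3,0]
    - [1,2.5,0,0]
    - [1,3.5,0,0]
    - [1,3.5,0,0]
    - [1,3.5,0,0]
    - [1,3.5,0,0]

```text
t: 24.08
tool_pos: [0.5307, -0.135, 0.1755]
tcp_rot: [-0.001, 0.001, 1.0, 0.0]
ft_force: [-0.4, 0.0, -2.7]
width: 0.507
grip_force: 30.0
```

Emit:
arm_command:
  commands:
    - [1,2.5,0,0]
    - [0.5,1.2,0,0]
    - [0,0.2,0,0]
    - [0,0,0,0]
    - [0,0,0,0]
    - [0,0,0,0]
    - [0,0,0,0]
    - [0,0,0,0]
    - [0,0,0,0]
    - [0,0,0,0]

```text
t: 24.92
tool_pos: [0.5173, -0.0977, 0.1768]
tcp_rot: [-0.0, 0.001, 1.0, -0.0]
ft_force: [0.0, -0.9, -2.4]
width: 0.508
grip_force: 30.0
```

```bash
python3 look.py e .517,-.096,.045,.075,.1 .517,-.096,.033,.115,.155 .609,.303,.04,.008,.06
```

```text
tcp [ 0.5173 -0.0977  0.1768] w 0.508
.517,-.096,.045,.075,.1 top 13
.517,-.096,.045,.075,.1 scene 268 z 0.09 fit [ 0.5178 -0.0957  0.0279] mid [ 0.5172 -0.096 ] span [0.0608 0.057 ]
.517,-.096,.045,.075,.1 wrist 381 z 0.0899 fit [ 0.5153 -0.0953  0.0278] mid [ 0.5063 -0.0949] span [0.0394 0.0581]
.517,-.096,.033,.115,.155 top 0
.517,-.096,.033,.115,.155 scene 126 z 0.1545 fit [ 0.5171 -0.0975  0.0234] mid [ 0.5288 -0.0979] span [0.0259 0.0462]
.517,-.096,.033,.115,.155 wrist 132 z 0.1546 fit [ 0.5159 -0.0974  0.0237] mid [ 0.5005 -0.0975] span [0.0167 0.0454]
.609,.303,.04,.008,.06 top 259 z 0.0273 fit [0.61   0.3027 0.0108] mid [0.6076 0.3022] span [0.0385 0.039 ]
.609,.303,.04,.008,.06 scene 180 z 0.0268 fit [0.6121 0.3039 0.0111] mid [0.6112 0.3026] span [0.0409 0.0398]
.609,.303,.04,.008,.06 wrist 946 z 0.0277 fit [0.6078 0.3039 0.0056] mid [0.607  0.3046] span [0.04   0.0422]
```

Emit:
arm_command:
  commands:
    - [0,0.2,0,0]
    - [0,0,1,0]
    - [0,0,1.5,0]
    - [0,0,1.5,0]
    - [0,0,1,0]
    - [0,0,0.8,0]
    - [0,0,0.6,0]
    - [0,0,0,0]
    - [0,0,0,0]
    - [0,0,0,0]

```text
t: 25.9
tool_pos: [0.518, -0.0954, 0.1136]
tcp_rot: [0.001, 0.001, 1.0, -0.0]
ft_force: [0.1, -0.3, -2.0]
width: 0.508
grip_force: 30.0
```

Emit:
arm_command:
  commands:
    - [0,0,0.5,0]
    - [0,0,0.4,0]
    - [0,0,0.3,0]
    - [0,0,0,0]
    - [0,0,0,0]
    - [0,0,0,0]
    - [0,0,0,0]
    - [0,0,0,0]
    - [0,0,0,0]
    - [0,0,0,0]

```text
t: 26.73
tool_pos: [0.5174, -0.0952, 0.101]
tcp_rot: [0.0, 0.001, 1.0, -0.0]
ft_force: [0.0, 0.3, -1.3]
width: 0.505
grip_force: 30.0
```

Emit:
arm_command:
  commands:
    - [0,0,0.3,0]
    - [0,0,0.3,0]
    - [0,0,0.15,0]
    - [0,0,0,0]
    - [0,0,0,0]
    - [0,0,0,0]
    - [0,0,0,0]
    - [0,0,0,0]
    - [0,0,0,0]
    - [0,0,0,0]

```text
t: 27.57
tool_pos: [0.5173, -0.0952, 0.0933]
tcp_rot: [0.0, 0.001, 1.0, 0.0]
ft_force: [0.5, 0.0, -0.6]
width: 0.508
grip_force: 30.0
```

Emit:
arm_command:
  commands:
    - [0,0,0,0]
    - [0,0,0,0]
    - [0,0,0,0]
    - [0,0,0,0]
    - [0,0,0,0]
    - [0,0,0,0]
    - [0,0,-2,0]
    - [0,0,-3,0]
    - [0,0,-3,0]
    - [0,0,-3,0]
  claw: 7

```text
t: 28.4
tool_pos: [0.5168, -0.095, 0.2042]
tcp_rot: [-0.0, 0.001, 1.0, 0.0]
ft_force: [0.8, 0.2, -0.2]
width: 0.747
grip_force: 0.0
```

Emit:
arm_command:
  commands:
    - [0,3,0,0]
    - [0.5,4,0,0]
    - [0.5,4,0,0]
    - [0.5,4,0,0]
    - [0.5,4,0,0]
    - [0.5,4,0,0]
    - [0.5,4,0,0]
    - [0.5,4,0,0]
    - [0.5,4,0,0]
    - [0.5,3.5,0,0]

```text
t: 29.23
tool_pos: [0.472, 0.2923, 0.2035]
tcp_rot: [0.0, 0.0, 1.0, 0.0]
ft_force: [0.9, 0.8, -0.3]
width: 0.742
grip_force: 0.0
```

Emit:
arm_command:
  commands:
    - [0.5,2.5,0,0]
    - [0,0.5,0,0]
    - [0,0,0,0]
    - [0,0,0,0]
    - [0,0,0,0]
    - [0,0,0,0]
    - [0,0,0,0]
    - [0,0,0,0]
    - [0,0,0,0]
    - [0,0,0,0]

```text
t: 30.07
tool_pos: [0.4679, 0.3194, 0.2034]
tcp_rot: [0.0, 0.001, 1.0, 0.0]
ft_force: [-0.9, -0.3, 0.2]
width: 0.744
grip_force: 0.0
```

```bash
python3 look.py f .517,-.096,.045,.098,.14 .464,.329,.045,.03,.09 .609,.303,.04,.008,.06
```

```text
tcp [0.4679 0.3194 0.2034] w 0.744
.517,-.096,.045,.098,.14 top 131 z 0.1152 fit [ 0.5161 -0.0963  0.0225] mid [ 0.5163 -0.0965] span [0.0475 0.0484]
.517,-.096,.045,.098,.14 scene 235 z 0.114 fit [ 0.5181 -0.0952  0.0225] mid [ 0.5184 -0.0951] span [0.051  0.0476]
.517,-.096,.045,.098,.14 wrist 0
.464,.329,.045,.03,.09 top 0
.464,.329,.045,.03,.09 scene 196 z 0.0617 fit [0.465  0.3295 0.0171] mid [0.4641 0.3292] span [0.0397 0.0367]
.464,.329,.045,.03,.09 wrist 457 z 0.0626 fit [0.462  0.3301 0.017 ] mid [0.4619 0.3299] span [0.0358 0.0356]
.609,.303,.04,.008,.06 top 261 z 0.0274 fit [0.6077 0.3021 0.0106] mid [0.6078 0.3026] span [0.0386 0.0403]
.609,.303,.04,.008,.06 scene 181 z 0.0267 fit [0.6124 0.3016 0.0107] mid [0.6106 0.3037] span [0.0405 0.0409]
.609,.303,.04,.008,.06 wrist 631 z 0.0278 fit [0.6071 0.3038 0.0055] mid [0.6077 0.305 ] span [0.041 0.04 ]
```

Beaker_3 is seated, with its rim at about 0.113. Now beaker_4.

Emit:
arm_command:
  commands:
    - [0.4,1,0,0]
    - [0,0,3,0]
    - [0,0,3,0]
    - [0,0,3,0]
    - [0,0,3,0]
    - [0,0,2.2,0]
    - [0,0,1.3,0]
    - [0,0,0.6,0]
    - [0,0,0,0]
    - [0,0,0,0]
  claw: 7

```text
t: 31.05
tool_pos: [0.464, 0.3305, 0.0428]
tcp_rot: [0.0, 0.0, 1.0, 0.0]
ft_force: [0.3, 0.5, 0.2]
width: 0.742
grip_force: 0.0
```

Emit:
arm_command:
  commands:
    - [0,0,0,0]
    - [0,0,0,0]
    - [0,0,0,0]
    - [0,0,0,0]
    - [0,0,0,0]
    - [0,0,0,0]
    - [0,0,0,0]
    - [0,0,0,0]
    - [0,0,0,0]
    - [0,0,0,0]
  claw: 0

```text
t: 31.88
tool_pos: [0.464, 0.33, 0.0428]
tcp_rot: [0.0, 0.001, 1.0, 0.0]
ft_force: [0.3, -0.2, 2.3]
width: 0.384
grip_force: 30.0
```

Emit:
arm_command:
  commands:
    - [0,0,-1.5,0]
    - [0,0,-3,0]
    - [0,0,-3,0]
    - [0,0,-3,0]
    - [0,0,-3,0]
    - [0,0,-3,0]
    - [-0.5,-3,0,0]
    - [-0.5,-4,0,0]
    - [-0.5,-4,0,0]
    - [-0.5,-4,0,0]

```text
t: 32.72
tool_pos: [0.4828, 0.1785, 0.2067]
tcp_rot: [-0.0, -0.0, 1.0, -0.0]
ft_force: [1.6, -0.8, -1.7]
width: 0.379
grip_force: 30.0
```

Emit:
arm_command:
  commands:
    - [-0.5,-4,0,0]
    - [-0.5,-4,0,0]
    - [-0.5,-4,0,0]
    - [-0.5,-4,0,0]
    - [-0.5,-4,0,0]
    - [-0.5,-4,0,0]
    - [-0.3,-2.5,0,0]
    - [0,-0.6,0,0]
    - [0,0,0,0]
    - [0,0,0,0]

```text
t: 33.55
tool_pos: [0.5156, -0.0904, 0.2065]
tcp_rot: [-0.001, 0.001, 1.0, 0.001]
ft_force: [0.2, -0.4, -1.5]
width: 0.381
grip_force: 30.0
```

```bash
python3 look.py g .517,-.096,.045,.1,.125 .517,-.096,.03,.135,.18 .609,.303,.04,.008,.06
```

```text
tcp [ 0.5156 -0.0904  0.2065] w 0.381
.517,-.096,.045,.1,.125 top 6
.517,-.096,.045,.1,.125 scene 208 z 0.1135 fit [ 0.5179 -0.0953  0.0226] mid [ 0.5171 -0.0952] span [0.0493 0.0475]
.517,-.096,.045,.1,.125 wrist 329 z 0.1138 fit [ 0.5153 -0.0949  0.0224] mid [ 0.5113 -0.0951] span [0.0384 0.0471]
.517,-.096,.03,.135,.18 top 0
.517,-.096,.03,.135,.18 scene 74 z 0.1792 fit [ 0.5155 -0.0897  0.0176] mid [ 0.5253 -0.0904] span [0.0187 0.0348]
.517,-.096,.03,.135,.18 wrist 55 z 0.18 fit [ 0.5143 -0.0896  0.0182] mid [ 0.502  -0.0901] span [0.0121 0.0328]
.609,.303,.04,.008,.06 top 262 z 0.026 fit [0.6089 0.3023 0.0127] mid [0.6076 0.3027] span [0.0387 0.0407]
.609,.303,.04,.008,.06 scene 177 z 0.0263 fit [0.6147 0.3047 0.011 ] mid [0.6099 0.3036] span [0.0408 0.043 ]
.609,.303,.04,.008,.06 wrist 794 z 0.0279 fit [0.607  0.3037 0.0044] mid [0.6071 0.304 ] span [0.0403 0.0423]
```

Emit:
arm_command:
  commands:
    - [-0.15,-0.5,0,0]
    - [0,0,1,0]
    - [0,0,1.5,0]
    - [0,0,1.5,0]
    - [0,0,1,0]
    - [0,0,0,0]
    - [0,0,0,0]
    - [0,0,0.8,0]
    - [0,0,0.7,0]
    - [0,0,0.5,0]

```text
t: 34.53
tool_pos: [0.5179, -0.0962, 0.137]
tcp_rot: [0.0, 0.001, 1.0, -0.0]
ft_force: [0.2, -0.3, -1.1]
width: 0.382
grip_force: 30.0
```

Emit:
arm_command:
  commands:
    - [0,0,0.5,0]
    - [0,0,0.4,0]
    - [0,0,0.2,0]
    - [0,0,0,0]
    - [0,0,0,0]
    - [0,0,0,0]
    - [0,0,0,0]
    - [0,0,0,0]
    - [0,0,0,0]
    - [0,0,0,0]

```text
t: 35.37
tool_pos: [0.5179, -0.0962, 0.1265]
tcp_rot: [0.0, 0.001, 1.0, -0.0]
ft_force: [0.2, 0.7, -0.5]
width: 0.382
grip_force: 30.0
```

Emit:
arm_command:
  commands:
    - [0,0,0.3,0]
    - [0,0,0.3,0]
    - [0,0,0.2,0]
    - [0,0,0.05,0]
    - [0,0,0,0]
    - [0,0,0,0]
    - [0,0,0,0]
    - [0,0,0,0]
    - [0,0,0,0]
    - [0,0,0,0]

```text
t: 36.2
tool_pos: [0.5177, -0.0961, 0.1178]
tcp_rot: [-0.0, 0.001, 1.0, 0.0]
ft_force: [0.2, 0.9, 0.1]
width: 0.383
grip_force: 30.0
```

Emit:
arm_command:
  commands:
    - [0,0,0,0]
    - [0,0,0,0]
    - [0,0,0,0]
    - [0,0,0,0]
    - [0,0,0,0]
    - [0,0,0,0]
    - [0,0,-2,0]
    - [0,0,-3,0]
    - [0,0,-3,0]
    - [0,0,-2,0]
  claw: 6

```text
t: 37.03
tool_pos: [0.5188, -0.0965, 0.2208]
tcp_rot: [0.002, 0.0, 1.0, -0.001]
ft_force: [1.0, -0.4, 0.2]
width: 0.636
grip_force: 0.0
```

Emit:
arm_command:
  commands:
    - [2,1,0,0]
    - [3,1.4,0,0]
    - [3,1.4,0,0]
    - [2.5,1.2,0,0]
    - [1.3,0.6,0,0]
    - [0,0,0,0]
    - [0,0,0,0]
    - [0,0,0,0]
    - [0,0,0,0]
    - [0,0,0,0]

```text
t: 37.87
tool_pos: [0.4006, -0.0405, 0.2179]
tcp_rot: [0.0, 0.001, 1.0, -0.0]
ft_force: [0.1, 0.5, -0.3]
width: 0.641
grip_force: 0.0
```

```bash
python3 look.py i .517,-.096,.045,.122,.16 .4,-.04,.045,.03,.09 .609,.303,.04,.008,.06
```

```text
tcp [ 0.4006 -0.0405  0.2179] w 0.641
.517,-.096,.045,.122,.16 top 105 z 0.1388 fit [ 0.5164 -0.0974  0.0169] mid [ 0.5159 -0.0969] span [0.0349 0.0351]
.517,-.096,.045,.122,.16 scene 180 z 0.1374 fit [ 0.5182 -0.0963  0.017 ] mid [ 0.5181 -0.0963] span [0.0412 0.0356]
.517,-.096,.045,.122,.16 wrist 180 z 0.137 fit [ 0.5109 -0.0951  0.0131] mid [ 0.5023 -0.0914] span [0.0108 0.0245]
.4,-.04,.045,.03,.09 top 0
.4,-.04,.045,.03,.09 scene 136 z 0.0622 fit [ 0.4006 -0.0398  0.0115] mid [ 0.3991 -0.0397] span [0.0298 0.0253]
.4,-.04,.045,.03,.09 wrist 282 z 0.063 fit [ 0.398  -0.0393  0.0115] mid [ 0.3981 -0.0394] span [0.0258 0.0254]
.609,.303,.04,.008,.06 top 258 z 0.0263 fit [0.6081 0.3026 0.0124] mid [0.6077 0.3025] span [0.039  0.0401]
.609,.303,.04,.008,.06 scene 178 z 0.0265 fit [0.6127 0.302  0.011 ] mid [0.6106 0.3033] span [0.0424 0.0402]
.609,.303,.04,.008,.06 wrist 0
```

View pics/iscene.png

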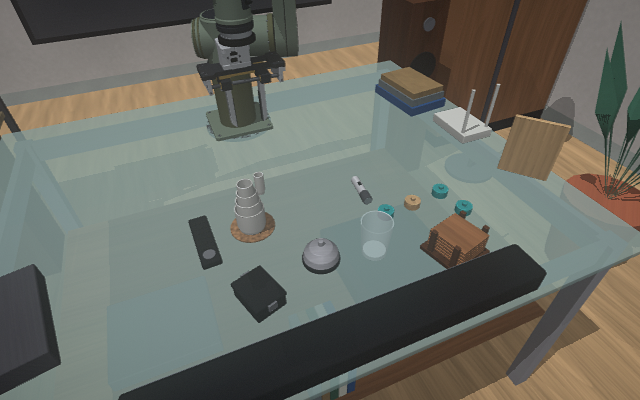

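The scene view shows four beakers nested upright on the mat at (250,210) and beaker_5 just behind at (259,183); the cap is unmoved at (412,202). Now beaker_5.

Emit:
arm_command:
  commands:
    - [0,0,3,0]
    - [0,0,3.5,0]
    - [0,0,3.5,0]
    - [0,0,3,0]
    - [0,0,2,0]
    - [0,0,1.5,0]
    - [0,0,0.8,0]
    - [0,0,0.3,0]
    - [0,0,0,0]
    - [0,0,0,0]

```text
t: 38.85
tool_pos: [0.4008, -0.0404, 0.0426]
tcp_rot: [0.001, 0.001, 1.0, -0.0]
ft_force: [0.2, 0.7, -0.3]
width: 0.637
grip_force: 0.0
```

Emit:
arm_command:
  commands:
    - [0,0,0,0]
    - [0,0,0,0]
    - [0,0,0,0]
    - [0,0,0,0]
    - [0,0,0,0]
    - [0,0,0,0]
    - [0,0,0,0]
    - [0,0,0,0]
    - [0,0,0,0]
    - [0,0,0,0]
  claw: 0

```text
t: 39.68
tool_pos: [0.4001, -0.0402, 0.042]
tcp_rot: [0.0, 0.001, 1.0, -0.0]
ft_force: [0.1, -0.2, 2.7]
width: 0.268
grip_force: 30.0
```

Emit:
arm_command:
  commands:
    - [0,0,-2,0]
    - [0,0,-3,0]
    - [0,0,-3.5,0]
    - [0,0,-3.5,0]
    - [0,0,-3.5,0]
    - [0,0,-2.5,0]
    - [0,0,0,0]
    - [-2,-1,0,0]
    - [-2.5,-1.2,0,0]
    - [-2.5,-1.2,0,0]

```text
t: 40.52
tool_pos: [0.4696, -0.0741, 0.2204]
tcp_rot: [-0.001, 0.0, 1.0, 0.0]
ft_force: [-0.9, -0.5, -0.6]
width: 0.269
grip_force: 30.0
```

Emit:
arm_command:
  commands:
    - [-2.5,-1.2,0,0]
    - [-1.7,-0.8,0,0]
    - [-0.5,-0.2,0,0]
    - [0,0,0,0]
    - [0,0,0,0]
    - [0,0,0,0]
    - [0,0,0,0]
    - [0,0,0,0]
    - [0,0,0,0]
    - [0,0,0,0]

```text
t: 41.35
tool_pos: [0.5166, -0.096, 0.2222]
tcp_rot: [0.0, 0.0, 1.0, -0.0]
ft_force: [0.1, 0.3, -0.8]
width: 0.27
grip_force: 30.0
```

```bash
python3 look.py j .517,-.096,.03,.125,.145 .517,-.096,.02,.16,.2
```

```text
tcp [ 0.5166 -0.096   0.2222] w 0.27
.517,-.096,.03,.125,.145 top 0
.517,-.096,.03,.125,.145 scene 153 z 0.1376 fit [ 0.5181 -0.0962  0.017 ] mid [ 0.5181 -0.0967] span [0.0365 0.0357]
.517,-.096,.03,.125,.145 wrist 293 z 0.1377 fit [ 0.5154 -0.096   0.0169] mid [ 0.5121 -0.0958] span [0.029  0.0361]
.517,-.096,.02,.16,.2 top 0
.517,-.096,.02,.16,.2 scene 73 z 0.1995 fit [ 0.5169 -0.0956  0.0121] mid [ 0.5219 -0.096 ] span [0.0151 0.0249]
.517,-.096,.02,.16,.2 wrist 103 z 0.1997 fit [ 0.515  -0.0958  0.0126] mid [ 0.5072 -0.0957] span [0.0105 0.025 ]
```

Emit:
arm_command:
  commands:
    - [-0.07,-0.03,0,0]
    - [0,0,1,0]
    - [0,0,1.5,0]
    - [0,0,1,0]
    - [0,0,1,0]
    - [0,0,0,0]
    - [0,0,0,0]
    - [0,0,0.8,0]
    - [0,0,0.5,0]
    - [0,0,0.4,0]

```text
t: 42.33
tool_pos: [0.5175, -0.0965, 0.1595]
tcp_rot: [0.0, 0.001, 1.0, -0.0]
ft_force: [0.1, -0.0, -1.7]
width: 0.268
grip_force: 30.0
```

Emit:
arm_command:
  commands:
    - [0,0,0.5,0]
    - [0,0,0.3,0]
    - [0,0,0.3,0]
    - [0,0,0,0]
    - [0,0,0,0]
    - [0,0,0,0]
    - [0,0,0,0]
    - [0,0,0,0]
    - [0,0,0,0]
    - [0,0,0,0]

```text
t: 43.17
tool_pos: [0.5175, -0.0965, 0.149]
tcp_rot: [0.0, 0.001, 1.0, -0.0]
ft_force: [0.8, -0.1, -1.5]
width: 0.267
grip_force: 30.0
```

Emit:
arm_command:
  commands:
    - [0,0,0.3,0]
    - [0,0,0.3,0]
    - [0,0,0.2,0]
    - [0,0,0,0]
    - [0,0,0,0]
    - [0,0,0,0]
    - [0,0,0,0]
    - [0,0,0,0]
    - [0,0,0,0]
    - [0,0,0,0]

```text
t: 44.0
tool_pos: [0.5176, -0.0965, 0.1411]
tcp_rot: [0.0, 0.001, 1.0, -0.0]
ft_force: [-0.3, 0.8, 2.6]
width: 0.27
grip_force: 30.0
```

Emit:
arm_command:
  commands:
    - [0,0,0,0]
    - [0,0,0,0]
    - [0,0,0,0]
    - [0,0,0,0]
    - [0,0,0,0]
    - [0,0,0,0]
    - [0,0,-2,0]
    - [0,0,-3,0]
    - [0,0,-3,0]
    - [0,0,-2,0]
  claw: 5.8

```text
t: 44.83
tool_pos: [0.5184, -0.0968, 0.2437]
tcp_rot: [0.002, 0.0, 1.0, -0.001]
ft_force: [1.6, 0.4, 0.0]
width: 0.619
grip_force: 0.0
```

Emit:
arm_command:
  commands:
    - [-0.5,2,0,0]
    - [-0.9,3.9,0,0]
    - [-0.9,3.9,0,0]
    - [-0.9,3.9,0,0]
    - [-0.9,3.9,0,0]
    - [-0.9,3.9,0,0]
    - [-0.9,3.9,0,0]
    - [-0.9,3.9,0,0]
    - [-0.9,3.9,0,0]
    - [-0.9,3.5,0,0]

```text
t: 45.67
tool_pos: [0.6037, 0.273, 0.2407]
tcp_rot: [-0.0, 0.0, 1.0, 0.0]
ft_force: [-0.0, -0.8, 0.8]
width: 0.617
grip_force: 0.0
```

Emit:
arm_command:
  commands:
    - [-0.5,2.3,0,0]
    - [0,0.8,0,0]
    - [0,0,2,0]
    - [0,0,2,0]
    - [0,0,1,0]
    - [0,0,0,0]
    - [0,0,0,0]
    - [0,0,0,0]
    - [0,0,0,0]
    - [0,0,0,0]

```text
t: 46.5
tool_pos: [0.6098, 0.3014, 0.1926]
tcp_rot: [0.001, 0.001, 1.0, 0.0]
ft_force: [-0.6, 1.1, -1.2]
width: 0.618
grip_force: 0.0
```

```bash
python3 look.py k .517,-.096,.045,.145,.2 .609,.303,.04,.008,.06
```

```text
tcp [0.6098 0.3014 0.1926] w 0.618
.517,-.096,.045,.145,.2 top 75 z 0.1623 fit [ 0.5164 -0.0975  0.0117] mid [ 0.5164 -0.0975] span [0.0252 0.0252]
.517,-.096,.045,.145,.2 scene 126 z 0.162 fit [ 0.5184 -0.0964  0.0114] mid [ 0.518  -0.0964] span [0.0256 0.025 ]
.517,-.096,.045,.145,.2 wrist 0
.609,.303,.04,.008,.06 top 254 z 0.0263 fit [0.6087 0.3025 0.0129] mid [0.6078 0.3027] span [0.0388 0.0399]
.609,.303,.04,.008,.06 scene 178 z 0.0267 fit [0.612  0.3027 0.0112] mid [0.6097 0.3027] span [0.0412 0.0394]
.609,.303,.04,.008,.06 wrist 786 z 0.0278 fit [0.6075 0.305  0.0043] mid [0.6075 0.3048] span [0.0397 0.039 ]
```

View pics/kwrist.png

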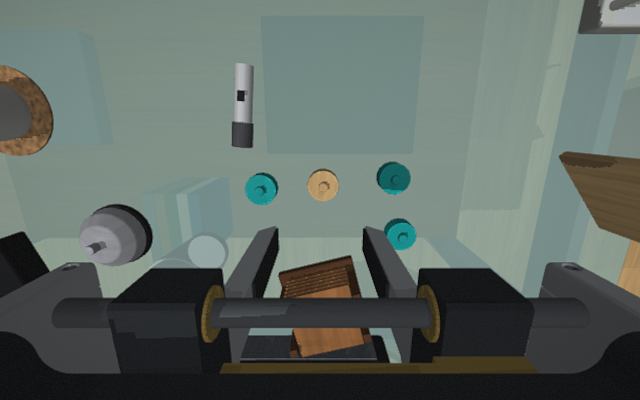

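The wrist view shows the pale cap at (323,185), clear of the turquoise ones at (261,187), (393,179) and (400,234). Beaker_5 is seated, with its rim at 0.161. Now the cap.

Emit:
arm_command:
  commands:
    - [0.1,0.2,2,0]
    - [0,0,3,0]
    - [0,0,3.5,0]
    - [0,0,3.5,0]
    - [0,0,3,0]
    - [0,0,2,0]
    - [0,0,1,0]
    - [0,0,0.5,0]
    - [0,0,0.1,0]
    - [0,0,0,0]

```text
t: 47.48
tool_pos: [0.6091, 0.3039, 0.0063]
tcp_rot: [0.001, 0.001, 1.0, 0.0]
ft_force: [0.3, -0.6, 0.6]
width: 0.616
grip_force: 0.0
```

Emit:
arm_command:
  commands:
    - [0,0,0,0]
    - [0,0,0,0]
    - [0,0,0,0]
    - [0,0,0,0]
    - [0,0,0,0]
    - [0,0,0,0]
    - [0,0,0,0]
    - [0,0,0,0]
    - [0,0,0,0]
    - [0,0,0,0]
  claw: 0

```text
t: 48.32
tool_pos: [0.609, 0.3039, 0.0065]
tcp_rot: [0.001, 0.001, 1.0, 0.0]
ft_force: [-1.1, 0.3, 5.3]
width: 0.425
grip_force: 30.0
```

Emit:
arm_command:
  commands:
    - [0,0,-2,0]
    - [0,0,-3.5,0]
    - [0,0,-3.5,0]
    - [0,0,-3.5,0]
    - [0,0,-3.5,0]
    - [0,0,-3.5,0]
    - [0,0,-1,0]
    - [0.5,-2,0,0]
    - [0.9,-3.9,0,0]
    - [0.9,-3.9,0,0]

```text
t: 49.15
tool_pos: [0.5836, 0.2052, 0.2082]
tcp_rot: [-0.001, -0.001, 1.0, -0.0]
ft_force: [0.3, -0.9, -0.6]
width: 0.429
grip_force: 30.0
```

Emit:
arm_command:
  commands:
    - [0.9,-3.9,0,0]
    - [0.9,-3.9,0,0]
    - [0.9,-3.9,0,0]
    - [0.9,-3.9,0,0]
    - [0.9,-3.9,0,0]
    - [0.9,-3.9,0,0]
    - [0.9,-3.5,0,0]
    - [0.6,-2.5,0,0]
    - [0,-0.6,0,0]
    - [0,0,0,0]

```text
t: 49.98
tool_pos: [0.5145, -0.0959, 0.2084]
tcp_rot: [-0.001, 0.002, 1.0, 0.0]
ft_force: [0.8, 0.1, -0.6]
width: 0.429
grip_force: 30.0
```

```bash
python3 look.py l .517,-.096,.03,.148,.168 .517,-.096,.04,.185,.21 .517,-.096,.01,.2,.225
```

```text
tcp [ 0.5145 -0.0959  0.2084] w 0.429
.517,-.096,.03,.148,.168 top 0
.517,-.096,.03,.148,.168 scene 111 z 0.1613 fit [ 0.5183 -0.0964  0.0114] mid [ 0.5177 -0.0964] span [0.0282 0.0245]
.517,-.096,.03,.148,.168 wrist 148 z 0.1616 fit [ 0.5146 -0.0961  0.011 ] mid [ 0.5079 -0.0967] span [0.01   0.0231]
.517,-.096,.04,.185,.21 top 0
.517,-.096,.04,.185,.21 scene 57 z 0.2098 fit [ 0.5148 -0.0944  0.0203] mid [ 0.5285 -0.0942] span [0.0156 0.0411]
.517,-.096,.04,.185,.21 wrist 164 z 0.2099 fit [ 0.5162 -0.0935  0.022 ] mid [ 0.5015 -0.0931] span [0.0158 0.0469]
.517,-.096,.01,.2,.225 top 0
.517,-.096,.01,.2,.225 scene 29 z 0.2237 fit [ 0.5175 -0.0964  0.0067] mid [ 0.5181 -0.0963] span [0.016  0.0178]
.517,-.096,.01,.2,.225 wrist 395 z 0.2242 fit [ 0.5168 -0.0954  0.0084] mid [ 0.5169 -0.0961] span [0.0197 0.0195]
```

View pics/lwrist.png

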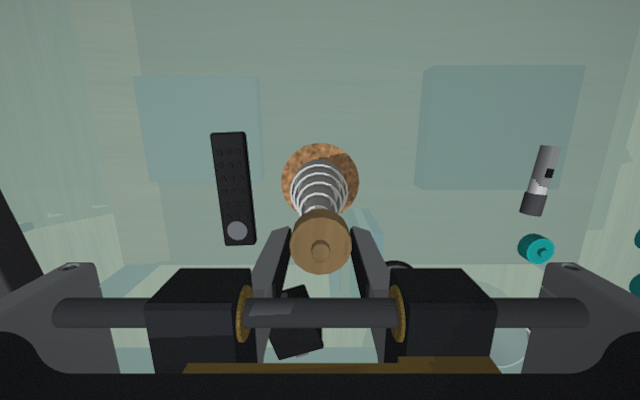

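The wrist view shows the cap held level at (320,242) above the stack at (320,190). I'll shift about 3 mm in x, go lower and check again.

Emit:
arm_command:
  commands:
    - [-0.3,-0.1,0,0]
    - [0,0,0.8,0]
    - [0,0,1,0]
    - [0,0,0.8,0]
    - [0,0,0.7,0]
    - [0,0,0,0]
    - [0,0,0,0]
    - [0,0,0,0]
    - [0,0,0,0]
    - [0,0,0,0]

```text
t: 50.97
tool_pos: [0.5189, -0.0957, 0.1775]
tcp_rot: [0.001, 0.001, 1.0, -0.0]
ft_force: [-0.5, 0.2, -0.0]
width: 0.428
grip_force: 30.0
```

```bash
python3 look.py n .517,-.096,.03,.148,.164 .517,-.096,.019,.168,.184 .517,-.096,.017,.145,.163
python3 - <<'E'
import cv2
a=cv2.imread('pics/nscene.png')[130:260,170:330];cv2.imwrite('pics/nc.png',cv2.resize(a,None,fx=4,fy=4))
E
```

```text
tcp [ 0.5189 -0.0957  0.1775] w 0.428
.517,-.096,.03,.148,.164 top 0
.517,-.096,.03,.148,.164 scene 62 z 0.1611 fit [ 0.5185 -0.0962  0.0114] mid [ 0.5198 -0.0964] span [0.0245 0.0245]
.517,-.096,.03,.148,.164 wrist 24 z 0.1537 fit [ 0.5148 -0.0961  0.0116] mid [ 0.5039 -0.0965] span [0.0023 0.0132]
.517,-.096,.019,.168,.184 top 0
.517,-.096,.019,.168,.184 scene 2
.517,-.096,.019,.168,.184 wrist 5
.517,-.096,.017,.145,.163 top 0
.517,-.096,.017,.145,.163 scene 80 z 0.161 fit [ 0.5185 -0.0962  0.0114] mid [ 0.5193 -0.0966] span [0.0256 0.0249]
.517,-.096,.017,.145,.163 wrist 47 z 0.1531 fit [ 0.5145 -0.096   0.0113] mid [ 0.505  -0.0957] span [0.0044 0.0182]
```

View pics/nc.png

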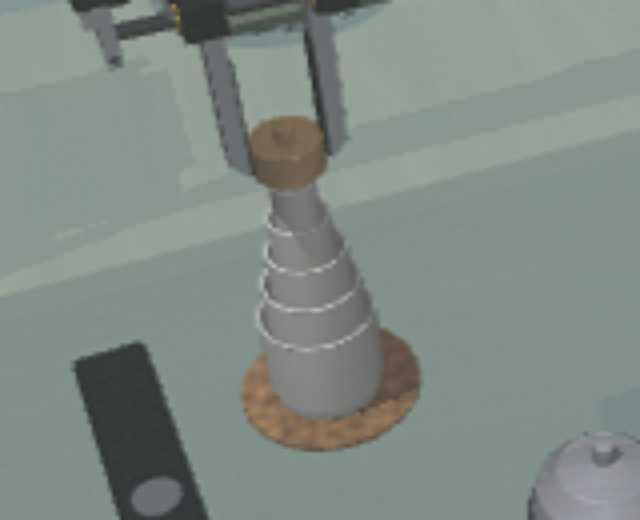

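The crop shows the cap level over beaker_5 and lined up within about 1 mm, with the stack upright. I'll lower it the rest of the way.

Emit:
arm_command:
  commands:
    - [0.1,-0.1,0,0]
    - [0,0,0.4,0]
    - [0,0,0.4,0]
    - [0,0,0.4,0]
    - [0,0,0.3,0]
    - [0,0,0.2,0]
    - [0,0,0,0]
    - [0,0,0,0]
    - [0,0,0,0]
    - [0,0,0,0]

```text
t: 51.95
tool_pos: [0.5177, -0.0966, 0.1601]
tcp_rot: [0.0, 0.001, 1.0, -0.0]
ft_force: [0.1, -0.6, -1.4]
width: 0.43
grip_force: 30.0
```

Emit:
arm_command:
  commands:
    - [0,0,0.2,0]
    - [0,0,0.15,0]
    - [0,0,0.1,0]
    - [0,0,0,0]
    - [0,0,0,0]
    - [0,0,0,0]
    - [0,0,0,0]
    - [0,0,0,0]
    - [0,0,0,0]
    - [0,0,0,0]

```text
t: 52.78
tool_pos: [0.5176, -0.0966, 0.1555]
tcp_rot: [0.0, 0.001, 1.0, -0.0]
ft_force: [-0.4, 0.0, 0.6]
width: 0.433
grip_force: 30.0
```

Seated height reached. I'll release, lift, back away and check.

Emit:
arm_command:
  commands:
    - [0,0,0,0]
    - [0,0,0,0]
    - [0,0,0,0]
    - [0,0,0,0]
    - [0,0,0,0]
    - [0,0,0,0]
    - [0,0,-2,0]
    - [0,0,-3,0]
    - [0,0,-3,0]
    - [0,0,-2,0]
  claw: 6.5

```text
t: 53.62
tool_pos: [0.5184, -0.0968, 0.2583]
tcp_rot: [0.002, 0.0, 1.0, -0.001]
ft_force: [0.8, 0.2, -0.3]
width: 0.694
grip_force: 0.0
```

Emit:
arm_command:
  commands:
    - [1,3,0,0]
    - [1,3.5,0,0]
    - [1,3.5,0,0]
    - [1,3.5,0,0]
    - [1,3.5,0,0]
    - [1,3,0,0]
    - [0,0,0,0]
    - [0,0,0,0]
    - [0,0,0,0]
    - [0,0,0,0]

```text
t: 54.45
tool_pos: [0.4581, 0.1025, 0.2553]
tcp_rot: [0.0, 0.001, 1.0, -0.0]
ft_force: [0.6, 0.0, 0.1]
width: 0.692
grip_force: 0.0
```

```bash
python3 look.py p .517,-.096,.045,.145,.2 .517,-.096,.045,.122,.143 .517,-.096,.045,.03,.07 .68,.017,.05,.01,.1 .708,.138,.05,.01,.12 .73,-.14,.07,.01,.1
python3 - <<'E'
import cv2
a=cv2.imread('pics/pscene.png')[130:260,170:330];cv2.imwrite('pics/pc.png',cv2.resize(a,None,fx=4,fy=4))
E
```

```text
tcp [0.4581 0.1025 0.2553] w 0.692
.517,-.096,.045,.145,.2 top 357 z 0.1768 fit [ 0.5184 -0.0984  0.0103] mid [ 0.5165 -0.0972] span [0.0394 0.0389]
.517,-.096,.045,.145,.2 scene 294 z 0.1765 fit [ 0.5195 -0.0925  0.008 ] mid [ 0.5192 -0.0968] span [0.0436 0.0399]
.517,-.096,.045,.145,.2 wrist 1411 z 0.1768 fit [ 0.5163 -0.0955  0.0044] mid [ 0.5158 -0.096 ] span [0.0391 0.0408]
.517,-.096,.045,.122,.143 top 19 z 0.1367 fit [ 0.516  -0.0967  0.0171] mid [ 0.5109 -0.087 ] span [0.0242 0.0147]
.517,-.096,.045,.122,.143 scene 143 z 0.1406 fit [ 0.5189 -0.0964  0.0144] mid [ 0.5219 -0.0964] span [0.0291 0.0354]
.517,-.096,.045,.122,.143 wrist 433 z 0.1385 fit [ 0.5146 -0.0937  0.0143] mid [ 0.5147 -0.0933] span [0.0338 0.0331]
.517,-.096,.045,.03,.07 top 222 z 0.0682 fit [ 0.5159 -0.0974  0.0325] mid [ 0.5153 -0.0961] span [0.0675 0.068 ]
.517,-.096,.045,.03,.07 scene 438 z 0.0688 fit [ 0.5166 -0.0955  0.0316] mid [ 0.526 -0.096] span [0.0585 0.0695]
.517,-.096,.045,.03,.07 wrist 931 z 0.0683 fit [ 0.5157 -0.0951  0.0319] mid [ 0.5148 -0.0922] span [0.068  0.0645]
.68,.017,.05,.01,.1 top
[... 171 characters left out ...]
 [0.0761 0.0803]
.68,.017,.05,.01,.1 wrist 430 z 0.0361 fit [0.6675 0.02   0.0226] mid [0.6517 0.0267] span [0.0262 0.0595]
.708,.138,.05,.01,.12 top 699 z 0.0956 fit [0.7068 0.1374 0.034 ] mid [0.7067 0.1373] span [0.0703 0.0702]
.708,.138,.05,.01,.12 scene 1297 z 0.0946 fit [0.7089 0.1383 0.0341] mid [0.709  0.1386] span [0.0712 0.0717]
.708,.138,.05,.01,.12 wrist 1559 z 0.0952 fit [0.7052 0.1396 0.0338] mid [0.7046 0.1396] span [0.069 0.071]
.73,-.14,.07,.01,.1 top 1422 z 0.0446 fit [ 0.7284 -0.1398  0.0343] mid [ 0.7284 -0.1393] span [0.1085 0.0961]
.73,-.14,.07,.01,.1 scene 1788 z 0.0428 fit [ 0.7321 -0.1387  0.035 ] mid [ 0.7307 -0.1386] span [0.1105 0.0962]
.73,-.14,.07,.01,.1 wrist 0
```

View pics/pc.png

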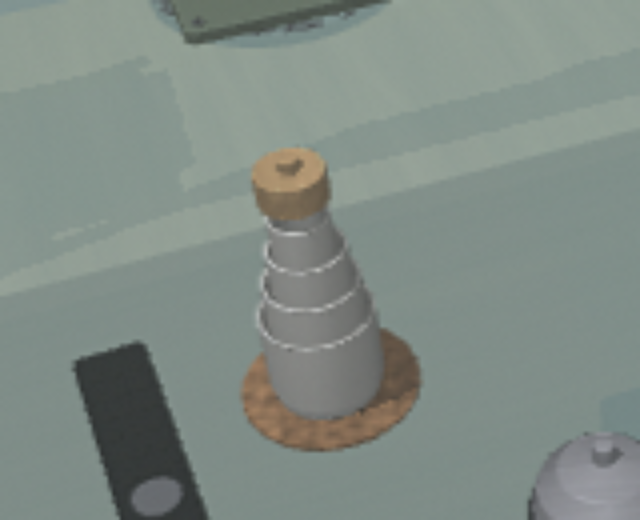

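View pics/ptop.png

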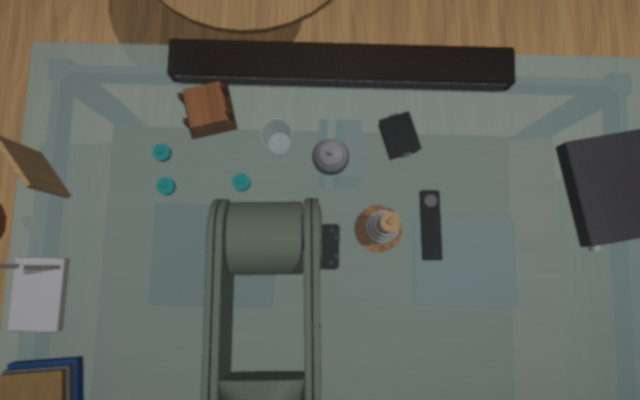

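The crop shows the full stack upright with the cap down and level at (290,185), and its knob top measures 0.177 m as expected. In the top view the stack stands on the mat at (380,228) and the bell, tumbler, dice box and remote have not moved. Handing in.

```bash
python3 -c "
from plant import close_job
print(close_job())"
```

```text
the job is handed in; nothing more can be done
None
```

All five beakers are nested upright in size order in the middle of the cork mat, with the wooden cap fully down on the smallest; the bell, tumbler, dice box and remote measured or looked unmoved, the torch was hidden by the arm in the last top view but was never approached, and the job was handed in at about 55 s.

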